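Drive the gearbox pin and snap its dust cap on

ROBOT

A 7-joint arm with a two-finger parallel gripper is mounted at the origin on the work surface. World frame = base frame: x ahead of the robot, y to its left, z up, the work surface at z = 0. Lengths are in m, angles in rad, forces in N, time in s.
With the tool pointing down it reaches from about 0.4 to 0.925 m from the base axis. Payload 4.1 kg.
Tool frame: the origin (TCP) lies midway between the tips of the shut fingers; the grasp point (between the pads) lies behind it (env.grasp_offset is the z of the grasp point in the tool frame, in m); z points along the fingers, y is the line along which they close (so a half turn about z gives the same grasp; the last joint's range is limited). The gripper opens to 85 mm and grips with 20 to 120 N. Pads are 22 mm wide; open, the fingers measure 114 mm over their backs; the gripper's body (76 mm by 85 mm) begins 54 mm behind the grasp point. The pads swing forward as they close: fully open they stand 13 mm farther back than shut.
Start: joints at [1.237, 0.398, 0.045, 1.537, -0.019, 1.207, -0.051], TCP at [0.151, -0.632, 0.21] pointing down, gripper open.
Joint ranges: [-2.82, 2.82], [-0.49, 2.23], [-1.37, 1.46], [0, 2.46], [-1.36, 4.5], [0.23, 2], [-2.94, 2.94]. Speed limits (rad/s): [2.57, 2.57, 3.14, 3.14, 3.14, 3.14, 3.14].

INTERFACE

Orientations are given as a unit quaternion [x, y, z, w].
In Python, from workcell import env gives the robot as it stands.
- The arm moves only by the tool jog_arm, never from a script. Its argument "targets" is a list that holds one entry, the list of rows, each a list of 7 numbers: the shift along the tool's x, y, z normalised to -1 to 1, where 1 is 20 cm, then the turn, a rotation vector about the tool's x, y, z normalised to -1 to 1, where 1 is pi/4 rad, then the closure, from 0 (fully open) to 1 (shut). In form: [[[dx, dy, dz, wx, wy, wz, grip], ...]]. A call has 1 to 10 rows; each row is the pose to reach, as a shift and turn from the pose commanded when the call began, along the tool's axes at that moment; what a row does not reach only later rows make up. A row lasts 1/12 s, in which the tool goes at most 41.7 mm and 7.16 degrees, less where a joint would pass 70% of its speed; a pose out of reach is approached as far as the arm can. A call with a number of a shift or a turn outside -1 to 1 is refused whole. A call with a gripper value outside its range is refused whole. The fingers move at their own pace and stop on an object; the grip force is fixed at half the most. Time passes only in rows, so rows that repeat a pose let the fingers close. It gives the time, the measured TCP pose, the force, the opening and the grip force at its end, in the units of the state.
- env.get_state(): the state, without advancing time (a new reading comes with each control period).
- env.capture(name): name is "scene" or "top" or "wrist"; returns a dict with "color" (420x560x3 uint8, red, green, blue), "range_z" (420x560 float32, m along the optical axis (not along the pixel's ray), 0 where there is no reading), "vfov" (degrees; the focal length in pixels is half the picture's height over the tangent of half this angle, whatever the lens; pixels are square), "cx", "cy" (the principal point, pixels), "rvec" (rotation vector, rad) and "tvec" (3), from world to camera coordinates, as OpenCV has them; the wrist camera has in their place "hand_eye" (4x4, takes a point from camera to tool coordinates, whose origin is the TCP and whose axes are the flange's). Camera axes: x right, y down, z forward; pixel columns grow to the right and rows downward; lengths in m; the calibration is good to about 2 mm. A picture is of the moment at which its call begins: read the wrist's pose just before it.
- env.sign_off(): hands the job in; it is judged then, once.
The state is a dict: "t": time; "q": joint angles; "dq": joint speeds; "effort": joint torques, N m; "tool_pos": TCP position; "orientation": TCP orientation; "contact_force": force on the tool from outside, world axes, zero at the start; "ft_torque": the same for the moment, N m; "grip_width": finger opening in m; "grasp_force": force on a finger pad.
Only numpy, scipy, OpenCV 4.12 (cv2) and the standard library are available. Lean on these libraries where they do the work, as an engineer would, in place of code of your own. Each camera call takes 0.05 s, during which the arm holds its last target. There are 200 camera calls.

TASK

Pick up the mallet by its handle and knock the steel pin on the gearbox's stud all the way down to its stop, then set the mallet back down on the bench, clear of the gearbox. Then fit the red snap cap over the stud and press it straight down, past the click, until it sits fully home, square on the housing, and finish while still firmly pressing it down there with the gripper (do not let go at the end). Do not hit the cap with the mallet, and leave the other parts and tools where they lie.

Things in the scene. Friction and masses are not known exactly. Their poses are not given: they have to be found in the camera images.
- gearbox: Drill gearbox, fixed to the bench: dark holding block 90 x 90 x 18 mm, on it a round aluminium housing 72 mm wide whose flat top (60 mm across) is 60 mm above the bench; a brass stud rises from the middle of that top. Origin: centre of the underside, on the stud's axis; z up.
- stud_top (a point): Centre of the stud's top, 86 mm above the bench. The stud is 24 mm in diameter and 26 mm tall, chamfered over its last 5 mm to 16 mm across. Four sprung detent noses stand out 5 mm from its sides, their tips 8 mm above the housing's flat top.
- seat (a point): Point on the stud's axis at the level of the housing's flat top, 60 mm above the bench: the snap cap's underside centre is here when the cap is fully home.
- pin (a joint): How far the spring (roll) pin is driven down, m: 0 = 17 mm proud of the stud's top, 0.016 = its stop, 1 mm proud. It moves straight down, grips its bore with about 5 N of friction and stays where it is driven. It starts between 0 and 0.004.
- pin_top (a point): Top centre of the steel pin, 8 mm in diameter, standing upright on the stud's axis. The cap cannot go fully home while more than 7 mm of pin stands above the stud's top.
- mallet: Mallet, about 0.32 kg, standing on one face of its round head, handle level. Head 46 mm in diameter, 60 mm tall, axis upright, flat orange faces, dark steel middle. Its centre of mass lies about 10 mm from the head's axis towards the handle. Origin: centre of the head's lower face; z up, the handle runs along -x.
- mallet_head (a point): Centre of the mallet's head, 30 mm above its lower face.
- mallet_grip (a point): Point on the centre line of the yellow handle, 55 mm from the head's axis, 30 mm above the bench. The handle is straight, 20 mm wide and 24 mm high, and runs from the head's side (23 mm from the head's axis) to 170 mm from that axis.
- cap: Red round snap cap, about 30 g, 42 mm in diameter, 38 mm tall, standing on its open end, closed top up. Inside it is 33 mm deep; an inner lip 4 mm high at the open end leaves a 28 mm hole (2 mm clearance all round the stud), above it the bore is 35 mm. Any turn about the stud will do. Origin: centre of the open end (underside); z up.
- cap_top (a point): Centre of the cap's flat closed top (orange disc), 38 mm above its underside. Pushed down the stud, the cap meets the detents about 11 mm above its seat; the force peaks (about 8 to 15 N) at about 8 mm and drops; from about 4 mm the noses snap out above the lip (click) and the cap then stands on the housing's flat top.
- drill_shell: teal open half of a drill body lying flat, about 175 x 170 x 36 mm, beyond the gearbox; origin under its barrel. Bystander: leave alone
- motor: small steel motor lying on a black foot, 55 x 36 x 38 mm; origin under its centre. Bystander
- battery: black and red battery pack, 75 x 115 x 56 mm; origin under its centre. Bystander
- screwdriver: screwdriver lying at the right side of the work area; origin under its middle. Bystander
- pliers: black-handled pliers lying flat at the left side, 12 mm thick, about 160 mm long; origin under the pivot. Bystander
- ring_gear: steel ring gear lying flat near the robot, 48 mm across, 10 mm high; origin under its centre. Bystander
- planet_carrier: planet gear carrier lying flat near the robot, 40 mm across, 19 mm high; origin under its centre. Bystander
Things that resemble listed ones, but are neither listed nor needed, are in the scene too. Of the things that look like the mallet, the middle-sized one is meant.

How it is judged:
On the way, in this order (a step that is already met when the one before it is completed fails the run):
1. the pin is driven down (joint pin over 14 mm) with the mallet's head on it (head centre within 45 mm of the pin's top) (value of joint pin above 0.014 m and distance between mallet_head and pin_top below 0.045 m), for 0.02 s.
2. the mallet rests on the bench, let go, clear of the gearbox (height (world z) of mallet_head between 0.015 and 0.038 m and contact force between the fingers and mallet below 0.1 N and contact force between mallet and gearbox below 0.1 N and contact force between mallet and cap below 0.1 N and linear speed of mallet below 0.03 m/s), for 0.2 s.
3. the cap is fully home on the stud (z of cap in the frame of seat between -0.003 and 0.0025 m and horizontal distance between cap and seat below 0.003 m and angle between cap's own z axis and vertical below 0.08 rad), for 0.1 s.
At the end, for the whole second after the job is handed in: Cap home: underside within 2.5 mm of the seat, 3 mm of the axis, tilt under 0.08 rad; fingers on it over 2 N, pressed on the gearbox over 4 N through the last second; pin driven over 14 mm; mallet at rest on the bench, head centre below 38 mm, touching neither gripper, gearbox nor cap (all of step 2 and all of step 3 and contact force between cap and gearbox above 4 N and contact force between the fingers and cap above 2 N and value of joint pin above 0.014 m); the arm keeps its last pose, push and grip.
It fails at once if the cap is hit or pressed with the mallet (contact force between mallet and cap above 1 N).
It fails at once if another part or tool is displaced by more than 30 mm (distance of any of drill_shell, motor, battery, screwdriver, pliers, ring_gear, planet_carrier from where it was at the start of the episode above 0.03 m).
It also fails if it takes over 59 s, if anything falls off the work surface, if the arm or the gripper's body presses on something with over 40 N, if the wrist force passes 120 N, or if a joint passes its speed limit or range.

## Working session

There is one attempt and no reset: what is moved stays moved. The work goes in short steps, Python scripts to look and compute and a tool call to move; the robot and the scene stay as the last step left them, time stands still between calls to the robot, and variables do not carry over. Pictures are saved under pics/ and viewed, at most 10 in all, crops included, and the job is handed in when it is done.

Besides the shell and the picture viewer there is one more tool, called after "Call:" as a command line: name --argument value ..., lists and objects as JSON in quotes. jog_arm: Moves the arm, as the interface text tells. Scaled input: -1 to 1 covers 20 cm each way for a shift and pi/4 rad each way for a turn. Its arguments: {"type":"object","properties":{"targets":{"type":"array"}},"required":["targets"]}

```bash
mkdir -p pics; ls; cat > h.py <<'E'
import numpy as np, cv2, pickle
from scipy.spatial.transform import Rotation as R
def cloud(c, s=None):
    h,w=c["range_z"].shape; f=h/2/np.tan(np.radians(c["vfov"])/2)
    v,u=np.mgrid[:h,:w]; z=c["range_z"]
    p=np.dstack([(u-c["cx"])/f*z,(v-c["cy"])/f*z,z]).astype(float)
    if "rvec" in c:
        M=R.from_rotvec(np.ravel(c["rvec"])).as_matrix(); return (p-np.ravel(c["tvec"]))@M
    T=np.array(c["hand_eye"]); p=p@T[:3,:3].T+T[:3,3]
    return p@R.from_quat(s["orientation"]).as_matrix().T+np.array(s["tool_pos"])
def save(c,n): cv2.imwrite(n,cv2.cvtColor(c["color"],cv2.COLOR_RGB2BGR))
E
python3 - <<'E'
from h import *
from workcell import env
s=env.get_state(); print(s, env.grasp_offset)
for n in ("top","scene"):
    c=env.capture(n); save(c,f"pics/{n}0.png"); pickle.dump(c,open(n+".pkl","wb")); print({k:v for k,v in c.items() if k not in("color","range_z")})
E
```

```text
pics
{'t': 0.0, 'q': array([ 1.23700343,  0.39921647,  0.0450245 ,  1.53786583, -0.01870972,
        1.2068906 , -0.05069859]), 'dq': array([ 9.69851777e-04, -4.25621254e-04, -1.22084404e-04,  2.02748392e-03,
       -8.66031421e-06,  9.80744120e-04, -1.41179896e-03]), 'effort': array([-7.09065489e-06, -4.75122929e+01,  1.36441302e+00, -2.54222131e+01,
        1.13694990e-02,  9.47177847e-03,  8.86409367e-06]), 'tool_pos': array([ 0.15108898, -0.63150933,  0.2085538 ]), 'orientation': array([ 9.93109506e-01,  1.17185963e-01, -1.76005436e-04, -9.63429967e-04]), 'contact_force': array([-0.67665138,  0.3628752 , -0.72550843]), 'ft_torque': array([ 0.05052219,  0.02053188, -0.02685145]), 'grasp_force': 0.0, 'grip_width': 0.08544761550639672} -0.0187
{'vfov': 47.51856480875925, 'cx': 281.6494384167023, 'cy': 214.3605127174174, 'rvec': array([ 2.14176591, -2.19538852,  0.13124415]), 'tvec': array([0.01132831, 0.46489363, 1.56645384])}
{'vfov': 46.80925029954598, 'cx': 274.34831652088593, 'cy': 211.1535853189471, 'rvec': array([ 2.09127218,  0.54743637, -0.32950292]), 'tvec': array([-0.40124163, -0.06769717,  1.73794461])}
```

View pics/top0.png

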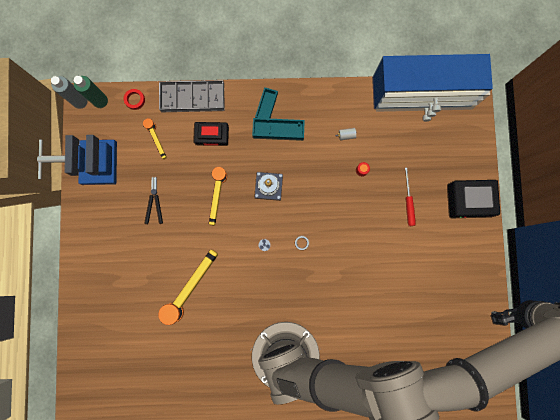

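View pics/scene0.png

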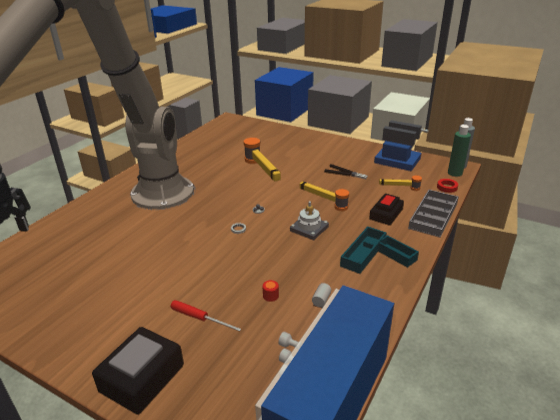

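The top view shows three mallets: a small one with its head at (148,124), a middle one at (219,173) and a large one at (168,314). The middle-sized one at (219,173) is the one meant. The gearbox is at (268,185), the red cap at (363,169), and the red ring at (134,99) is a lookalike. The scene view agrees. Next I'll measure them and confirm with a crop.

```bash
cat > m.py <<'E'
from h import *
c=pickle.load(open("top.pkl","rb")); P=cloud(c); col=c["color"]; hsv=cv2.cvtColor(col,cv2.COLOR_RGB2HSV)
H,S,V=[hsv[...,i].astype(int) for i in range(3)]
def rep(n,m,box):
    x0,y0,x1,y1=box; k=np.zeros(m.shape,bool); k[y0:y1,x0:x1]=m[y0:y1,x0:x1]; k&=(c["range_z"]>0)
    q=P[k]; v,u=np.nonzero(k)
    print(n,k.sum(),"px",u.mean().round(1),v.mean().round(1),"med",np.median(q,0).round(4),"mean",q.mean(0).round(4),"min",q.min(0).round(3),"max",q.max(0).round(3)); return q
Z=P[...,2]
org=(H<14)&(S>150)&(V>120); yel=(H>18)&(H<32)&(S>130)&(V>110)
for n,b in (("small",(135,110,170,162)),("mid",(200,160,235,230)),("big",(150,240,222,330))):
    a=rep(n+" head",org&(Z>0.02),b); h=rep(n+" handle",yel,b)
    d=a.mean(0)-h.mean(0); print("  yaw",np.degrees(np.arctan2(d[1],d[0])).round(1),"head diam",2*np.sqrt(np.prod(a[:,:2].std(0)*2)))
    xy=(h[:,:2]-h[:,:2].mean(0)).astype(np.float32); vx=cv2.fitLine(xy,cv2.DIST_L2,0,.01,.01).ravel(); print("  line",vx[:2],np.degrees(np.arctan2(vx[1],vx[0])))
rep("cap",((H<12)|(H>170))&(S>130)&(V>90)&(Z>0.02),(350,155,378,182))
rep("hous",(Z>0.052)&(Z<.066),(250,168,288,204)); rep("stud",(Z>0.078),(250,168,288,204)); rep("pin",(Z>0.092),(250,168,288,204)); rep("block",(Z>0.012)&(Z<.024),(250,168,288,204))
big=lambda x0,y0,x1,y1:cv2.resize(col[y0:y1,x0:x1],(390,390),interpolation=cv2.INTER_CUBIC)
o=np.hstack([big(195,155,273,233),big(245,150,310,215)]); cv2.imwrite("pics/crop1.png",o[...,::-1])
E
python3 m.py
```

```text
small head 79 px 147.6 123.0 med [0.783  0.4425 0.0446] mean [0.7829 0.443  0.0444] min [0.767 0.428 0.02 ] max [0.799 0.459 0.053]
small handle 143 px 157.0 141.9 med [0.7212 0.4155 0.0294] mean [0.7218 0.4154 0.0278] min [ 0.665  0.387 -0.007] max [0.77  0.443 0.038]
  yaw 24.3 head diam 0.034727711051869184
  line [0.91679007 0.39936948] 23.538765
mid head 132 px 217.9 173.0 med [0.604  0.2068 0.0583] mean [0.6037 0.207  0.0581] min [0.583 0.184 0.022] max [0.625 0.227 0.068]
mid handle 246 px 214.7 201.0 med [0.5136 0.2199 0.0409] mean [0.5133 0.2205 0.0409] min [0.437 0.202 0.03 ] max [0.582 0.241 0.055]
  yaw -8.5 head diam 0.04473489024126622
  line [ 0.98713446 -0.15989219] -9.200638
big head 322 px 167.9 314.3 med [0.1524 0.3651 0.0841] mean [0.152  0.365  0.0833] min [0.121 0.333 0.02 ] max [0.184 0.398 0.093]
big handle 531 px 193.5 279.7 med [0.2561 0.2902 0.058 ] mean [0.2571 0.2888 0.0575] min [ 0.172  0.215 -0.003] max [0.353 0.364 0.068]
  yaw 144.1 head diam 0.06493668192627335
  line [ 0.81037265 -0.5859148 ] -35.86764
cap 85 px 362.9 168.2 med [ 0.6123 -0.2764  0.0366] mean [ 0.6133 -0.2767  0.0364] min [ 0.593 -0.298  0.026] max [ 0.636 -0.256  0.044]
hous 196 px 268.0 183.7 med [0.5631 0.0424 0.0586] mean [0.564  0.0427 0.0588] min [0.536 0.016 0.052] max [0.594 0.072 0.066]
stud 41 px 267.8 182.0 med [0.5648 0.0422 0.0843] mean [0.5647 0.0428 0.0859] min [0.555 0.032 0.079] max [0.576 0.052 0.104]
pin 6 px 267.5 181.0 med [0.5653 0.0432 0.1032] mean [0.565  0.0433 0.1022] min [0.562 0.042 0.098] max [0.568 0.045 0.104]
block 291 px 268.0 187.1 med [0.5492 0.0442 0.0173] mean [0.5596 0.0435 0.0173] min [ 0.517 -0.005  0.012] max [0.613 0.091 0.024]
```

View pics/crop1.png

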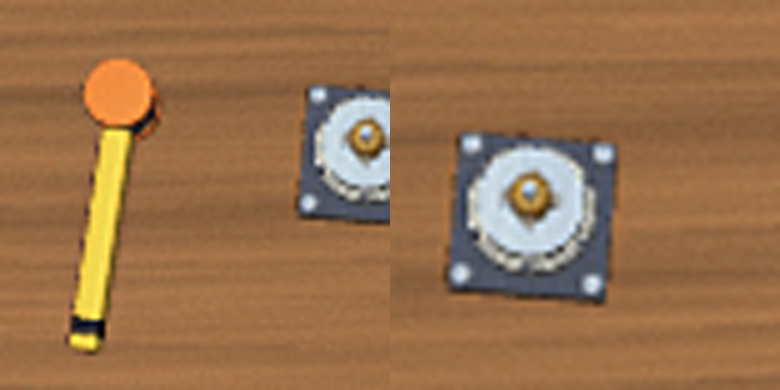

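The crop confirms the middle-sized mallet: its head is about 46 mm wide with its top at 0.06 m, and the handle runs towards the robot. The gearbox's stud and pin are at about (0.565, 0.043), and the pin top is at about 0.103. Now I'll travel there.

Call:
jog_arm --targets '[[[1, -1, -0.2, 0, 0, 0.5, 0], [1, -1, -0.2, 0, 0, 0.5, 0], [1, -1, -0.2, 0, 0, 0.5, 0], [1, -1, -0.2, 0, 0, 0.5, 0], [1, -1, -0.2, 0, 0, 0.5, 0], [1, -1, -0.2, 0, 0, 0.5, 0], [1, -1, -0.2, 0, 0, 0.5, 0], [1, -1, -0.2, 0, 0, 0.5, 0], [1, -1, -0.2, 0, 0, 0.5, 0]]]'

```text
t: 0.85
tool_pos: [0.3007, -0.3894, 0.2499]
orientation: [0.997, -0.076, 0.0, 0.0]
contact_force: [-0.9, 0.1, 0.0]
grip_width: 0.085
grasp_force: 0.0
```

Call:
jog_arm --targets '[[[0.5, -1, 0, 0, 0, 0.01, 0], [0.5, -1, 0, 0, 0, 0.01, 0], [0.5, -1, 0, 0, 0, 0.01, 0], [0.5, -1, 0, 0, 0, 0.01, 0], [0.5, -1, 0, 0, 0, 0.01, 0], [0.5, -1, 0, 0, 0, 0.01, 0], [0.5, -1, 0, 0, 0, 0.01, 0]]]'

```text
t: 1.43
tool_pos: [0.4316, -0.2063, 0.2493]
orientation: [0.997, -0.08, 0.0, -0.001]
contact_force: [-0.5, -0.3, -0.5]
grip_width: 0.0855
grasp_force: 0.0
```

Call:
jog_arm --targets '[[[0.5, -1, 0, 0, 0, 0, 0], [0.5, -1, 0, 0, 0, 0, 0], [0.5, -1, 0, 0, 0, 0, 0], [0.5, -1, 0, 0, 0, 0, 0], [0.5, -1, 0, 0, 0, 0, 0], [0.5, -1, 0, 0, 0, 0, 0], [0.5, -1, 0, 0, 0, 0, 0]]]'

```text
t: 2.02
tool_pos: [0.5628, -0.0261, 0.2487]
orientation: [0.997, -0.081, -0.0, -0.001]
contact_force: [-0.9, -0.7, -0.2]
grip_width: 0.0852
grasp_force: 0.0
```

```bash
cat >> h.py <<'E'
def go(s,tgt,yaw=None):
    M=R.from_quat(s["orientation"]).as_matrix(); d=M.T@(np.array(tgt)-s["tool_pos"])/0.2
    y=np.degrees(np.arctan2(M[1,0],M[0,0])); print("tool",s["tool_pos"].round(4),"yaw",y.round(2),"move",d.round(3),"wz",None if yaw is None else round((y-yaw)/45,3))
E
python3 - <<'E'
from h import *
from workcell import env
s=env.get_state(); print(s["q"].round(2)); go(s,[0.557,0.2146,0.10],-9)
E
```

```text
[ 0.33  0.24 -0.42  1.68  0.1   1.24 -1.85]
tool [ 0.5628 -0.0261  0.2487] yaw -9.27 move [-0.222 -1.182  0.746] wz -0.006
```

Call:
jog_arm --targets '[[[-0.22, -1, 0, 0, 0, 0, 0], [-0.22, -1, 0, 0, 0, 0, 0], [-0.22, -1, 0, 0, 0, 0, 0], [-0.22, -1, 0, 0, 0, 0, 0], [-0.22, -1, 0, 0, 0, 0, 0], [-0.22, -1, 0, 0, 0, 0, 0], [-0.22, -1, 0, 0, 0, 0, 0]]]'

```text
t: 2.6
tool_pos: [0.5506, 0.1754, 0.2489]
orientation: [0.997, -0.082, -0.0, 0.001]
contact_force: [1.0, -1.2, -0.7]
grip_width: 0.0856
grasp_force: 0.0
```

```bash
python3 - <<'E'
from h import *
from workcell import env
s=env.get_state(); c=env.capture("wrist"); save(c,"pics/w1.png"); pickle.dump((c,s),open("w1.pkl","wb"))
print(c["hand_eye"].round(3)); P=cloud(c,s); hsv=cv2.cvtColor(c["color"],cv2.COLOR_RGB2HSV); H,S,V=[hsv[...,i].astype(int) for i in range(3)]
for n,k in (("top face",(H<14)&(S>150)&(V>120)&(P[...,2]>.053)&(P[...,2]<.067)),("handle",(H>18)&(H<32)&(S>130)&(V>110)&(P[...,2]>.03)&(P[...,2]<.05)),("pin",(P[...,2]>.092)&(P[...,2]<.11)&(P[...,1]<.1)),("hous",(P[...,2]>.057)&(P[...,2]<.063)&(P[...,1]<.1))):
    k&=c["range_z"]>0; q=P[k]; 
    if len(q)>5:
        v,u=np.nonzero(k); (x,y),r=cv2.minEnclosingCircle(q[:,:2].astype(np.float32)*1000)
        print(n,len(q),u.mean(),v.mean(),np.median(q,0).round(4),q.mean(0).round(4),"circ",x,y,r); 
        l=cv2.fitLine(q[:,:2].astype(np.float32),cv2.DIST_L2,0,.01,.01).ravel(); print(np.degrees(np.arctan2(l[1],l[0])))
go(s,[0.557,0.2146,0.10],-9)
E
```

```text
[[ 0.001 -0.963 -0.271  0.069]
 [ 1.     0.     0.    -0.003]
 [-0.    -0.271  0.963 -0.164]
 [ 0.     0.     0.     1.   ]]
top face 1324 211.12462235649548 71.86933534743203 [0.7334 0.2233 0.0576] [0.6713 0.2247 0.0579] circ 665.661865234375 231.81005859375 89.32415771484375
13.470057
handle 3006 168.95841650033267 162.68296739853625 [0.5516 0.2302 0.0402] [0.5814 0.2946 0.0374] circ 545.9669799804688 343.1679382324219 242.6938934326172
37.710857
pin 79 406.6455696202532 152.54430379746836 [0.5657 0.0463 0.1007] [0.5656 0.046  0.0994] circ 565.25048828125 45.11527633666992 3.9684574604034424
71.97772
hous 1696 391.4941037735849 147.64622641509433 [0.5693 0.0498 0.0597] [0.5668 0.0468 0.0597] circ 565.2640991210938 45.0219612121582 30.083314895629883
-38.913704
tool [0.5506 0.1754 0.2489] yaw -9.41 move [ 0.    -0.2    0.744] wz -0.009
```

View pics/w1.png

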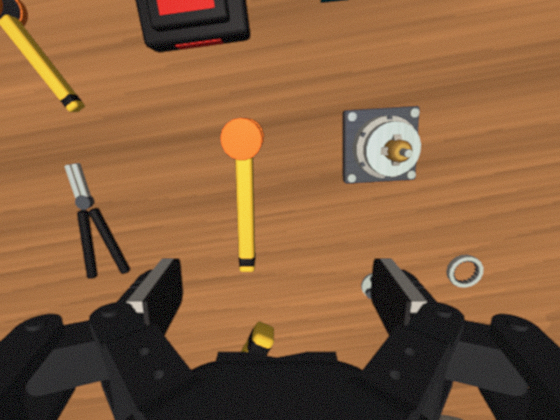

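The wrist view shows the mallet head at (242,138), its handle ending at (247,268), and the gearbox at (385,145). The housing circle fits well (r = 30.1 mm), which puts the stud axis at (0.5653, 0.045). I'll measure the mallet again, limited to a window around it.

```bash
python3 - <<'E'
from h import *
c,s=pickle.load(open("w1.pkl","rb")); P=cloud(c,s); hsv=cv2.cvtColor(c["color"],cv2.COLOR_RGB2HSV); H,S,V=[hsv[...,i].astype(int) for i in range(3)]
w=np.zeros(H.shape,bool); w[110:275,210:275]=1; w&=c["range_z"]>0; Z=P[...,2]
q=P[w&(H<14)&(S>150)&(V>120)&(Z>.055)&(Z<.065)]; print(len(q),np.median(q,0),cv2.minEnclosingCircle(q[:,:2].astype(np.float32)*1000))
h=P[w&(H>18)&(H<32)&(S>130)&(Z>.036)&(Z<.047)]; l=cv2.fitLine(h[:,:2].astype(np.float32),cv2.DIST_HUBER,0,.01,.01).ravel(); print(len(h),np.median(h,0),l,np.degrees(np.arctan2(l[1],l[0])))
print(cv2.minAreaRect(h[:,:2].astype(np.float32)*1000))
k=(Z>.092)&(Z<.11)&(P[...,1]<.1)&(c["range_z"]>0); print("pin top z",np.percentile(P[k][:,2],[50,80,95,100]))
E
```

```text
636 [0.59715303 0.2082472  0.05956279] ((603.109619140625, 208.21682739257812), 22.98093605041504)
1715 [0.51719205 0.22201393 0.04124008] [ 0.98636997 -0.1645427   0.5153472   0.22209074] -9.47067
((507.99432373046875, 223.77296447753906), (20.215087890625, 144.89573669433594), 80.59517669677734)
pin top z [0.10071869 0.10117767 0.10209835 0.10288916]
```

Call:
jog_arm --targets '[[[-0.01, -0.203, 0, 0, 0, 0, 0], [-0.01, -0.203, 0, 0, 0, 0, 0], [-0.01, -0.203, 0.9, 0, 0, 0, 0], [-0.01, -0.203, 0.9, 0, 0, 0, 0], [-0.01, -0.203, 0.9, 0, 0, 0, 0], [-0.01, -0.203, 0.9, 0, 0, 0, 0], [-0.01, -0.203, 0.9, 0, 0, 0, 0], [-0.01, -0.203, 0.9, 0, 0, 0, 0], [-0.01, -0.203, 0.9, 0, 0, 0, 0], [-0.01, -0.203, 0.9, 0, 0, 0, 0]]]'

```text
t: 3.48
tool_pos: [0.5579, 0.2163, 0.0723]
orientation: [0.996, -0.084, 0.002, -0.001]
contact_force: [-0.3, -0.4, 0.4]
grip_width: 0.0852
grasp_force: 0.0
```

```bash
python3 - <<'E'
from h import *
from workcell import env
go(env.get_state(),[0.5558,0.2157,0.012],-9.45)
E
```

```text
tool [0.5579 0.2163 0.0723] yaw -9.59 move [-0.011  0.005  0.301] wz -0.003
```

Call:
jog_arm --targets '[[[-0.01, 0, 0.3, 0, 0, 0, 0], [-0.01, 0, 0.3, 0, 0, 0, 0], [-0.01, 0, 0.3, 0, 0, 0, 0.3], [-0.01, 0, 0.3, 0, 0, 0, 1], [-0.01, 0, 0.3, 0, 0, 0, 1], [-0.01, 0, 0.3, 0, 0, 0, 1], [-0.01, 0, 0.3, 0, 0, 0, 1], [-0.01, 0, 0.3, 0, 0, 0, 1], [-0.01, 0, 0.3, 0, 0, 0, 1], [-0.01, 0, 0.3, 0, 0, 0, 1]]]'

```text
t: 4.32
tool_pos: [0.5545, 0.2167, 0.0113]
orientation: [0.997, -0.083, 0.001, -0.0]
contact_force: [-1.4, -1.3, 6.7]
grip_width: 0.018
grasp_force: 60.1
```

Call:
jog_arm --targets '[[[0, 0, 0, 0, 0, 0, 1], [0, 0, 0, 0, 0, 0, 1], [0, 0, 0, 0, 0, 0, 1], [0, 0, 0, 0, 0, 0, 1], [0, 0, 0, 0, 0, 0, 1], [0, 0, 0, 0, 0, 0, 1]]]'

```text
t: 4.82
tool_pos: [0.5544, 0.2167, 0.0113]
orientation: [0.997, -0.083, 0.001, -0.0]
contact_force: [-1.2, -1.0, 6.9]
grip_width: 0.0182
grasp_force: 60.1
```

Call:
jog_arm --targets '[[[0, 0, -0.1, 0, 0, 0, 1], [0, 0, -0.2, 0, 0, 0, 1], [0, 0, -0.3, 0, 0, 0, 1], [0, 0, -0.45, 0, 0, 0, 1], [0, 0, -0.6, 0, 0, 0, 1], [0, 0, -0.75, 0, 0, 0, 1], [0, 0, -0.75, 0, 0, 0, 1], [0, 0, -0.75, 0, 0, 0, 1]]]'

```text
t: 5.48
tool_pos: [0.5541, 0.2172, 0.1611]
orientation: [0.997, -0.083, 0.002, -0.001]
contact_force: [-0.2, -0.6, -3.4]
grip_width: 0.0181
grasp_force: 58.9
```

```bash
cat > mal.py <<'E'
from h import *
from workcell import env
def head(s,c,box=(150,60,340,420)):
    P=cloud(c,s); hsv=cv2.cvtColor(c["color"],cv2.COLOR_RGB2HSV); H,S,V=[hsv[...,i].astype(int) for i in range(3)]
    M=R.from_quat(s["orientation"]).as_matrix(); T=(P-s["tool_pos"])@M
    ok=(c["range_z"]>0)&(abs(T[...,1])<.03)&(abs(T[...,0])<.2)&(T[...,2]>-.06)&(T[...,2]<.03)
    k=ok&(H<14)&(S>150)&(V>120); n,L,st,ce=cv2.connectedComponentsWithStats(k.astype(np.uint8)); i=1+np.argmax(st[1:,4]); k=L==i
    q=P[k]; A=np.c_[q[:,:2]-q[:,:2].mean(0),np.ones(len(q))]; co=np.linalg.lstsq(A,q[:,2],rcond=None)[0]
    print("px",ce[i].round(),"n",len(q),"mean",q.mean(0).round(4),"z slope",co[:2].round(3),"circ",cv2.minEnclosingCircle(q[:,:2].astype(np.float32)*1000))
E
python3 - <<'E'
from mal import *
s=env.get_state(); c=env.capture("wrist"); save(c,"pics/w2.png"); head(s,c); go(s,s["tool_pos"],-9.45)
E
```

```text
px [296. 186.] n 4597 mean [0.5965 0.2053 0.2083] z slope [-0.028 -0.005] circ ((602.6920776367188, 209.74827575683594), 22.99151611328125)
tool [0.5541 0.2172 0.1611] yaw -9.49 move [0. 0. 0.] wz -0.001
```

View pics/w2.png

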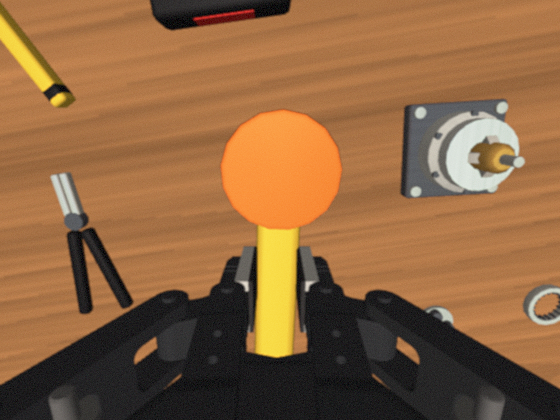

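The mallet is held level, with its head centre at about (282,168) px. That is 49 mm ahead of the TCP, and its lower face is at about 0.149 m. Next I'll move over the pin.

Call:
jog_arm --targets '[[[-0.01, 0.2, 0, 0, 0, 0, 1], [-0.01, 0.4, 0, 0, 0, 0, 1], [-0.01, 0.6, 0, 0, 0, 0, 1], [-0.01, 0.75, 0, 0, 0, 0, 1], [-0.01, 0.84, 0, 0, 0, 0, 1], [-0.01, 0.84, 0, 0, 0, 0, 1], [-0.01, 0.84, 0.1, 0, 0, 0, 1], [-0.01, 0.84, 0.15, 0, 0, 0, 1], [-0.01, 0.84, 0.15, 0, 0, 0, 1]]]'

```text
t: 6.28
tool_pos: [0.5199, 0.0512, 0.1255]
orientation: [0.997, -0.082, -0.004, 0.001]
contact_force: [-0.5, 0.1, -3.9]
grip_width: 0.0178
grasp_force: 60.6
```

```bash
python3 - <<'E'
from mal import *
s=env.get_state(); c=env.capture("wrist"); head(s,c); go(s,[.5249,.0517,.099],-9.45)
E
```

```text
px [288. 184.] n 6182 mean [0.5642 0.0423 0.1727] z slope [-0.019  0.001] circ ((569.0946044921875, 45.40696716308594), 23.062042236328125)
tool [0.5199 0.0512 0.1255] yaw -9.43 move [ 0.025 -0.007  0.132] wz 0.0
```

Call:
jog_arm --targets '[[[0.01, 0, 0.03, 0, 0, 0, 1], [0.01, 0, 0.06, 0, 0, 0, 1], [0.01, 0, 0.08, 0, 0, 0, 1], [0.01, 0, 0.1, 0, 0, 0, 1], [0.01, 0, 0.115, 0, 0, 0, 1], [0.01, 0, 0.13, 0, 0, 0, 1], [0.01, 0, 0.13, 0, 0, 0, 1]]]'

```text
t: 6.92
tool_pos: [0.5257, 0.0513, 0.1034]
orientation: [0.997, -0.083, 0.0, -0.0]
contact_force: [-0.9, 0.6, -0.5]
grip_width: 0.0176
grasp_force: 61.1
```

```bash
python3 - <<'E'
from mal import *
s=env.get_state(); c=env.capture("wrist"); head(s,c); go(s,[.5249,.0517,.099],-9.45); print(s["contact_force"],s["ft_torque"])
E
```

```text
px [287. 184.] n 6232 mean [0.5695 0.0426 0.1513] z slope [-0.005 -0.001] circ ((571.567626953125, 47.10105514526367), 26.035253524780273)
tool [0.5257 0.0513 0.1034] yaw -9.47 move [-0.004 -0.001  0.022] wz -0.0
[-0.86336558  0.59444298 -0.52480591] [0.21104008 0.30912551 0.05523929]
```

Call:
jog_arm --targets '[[[0, 0, 0.02, 0, 0, 0, 1], [0, 0, 0.035, 0, 0, 0, 1], [0, 0, 0.05, 0, 0, 0, 1], [0, 0, 0.05, 0, 0, 0, 1], [0, 0, 0.05, 0, 0, 0, 1]]]'

```text
t: 7.38
tool_pos: [0.5246, 0.0515, 0.0957]
orientation: [0.997, -0.083, -0.001, 0.001]
contact_force: [-10.3, 0.5, 19.0]
grip_width: 0.0183
grasp_force: 64.0
```

```bash
python3 - <<'E'
from mal import *
s=env.get_state(); c=env.capture("wrist"); head(s,c); go(s,[.5249,.0517,.099],-9.45); print(s["contact_force"],s["ft_torque"])
E
```

```text
px [281. 181.] n 9253 mean [0.5705 0.0448 0.146 ] z slope [-0.087 -0.01 ] circ ((573.7617797851562, 45.935081481933594), 23.82518196105957)
tool [0.5246 0.0515 0.0957] yaw -9.49 move [ 0.001 -0.001 -0.016] wz -0.001
[-10.32563114   0.50455455  19.03635133] [ 0.04499351  2.10799766 -0.01833467]
```

Call:
jog_arm --targets '[[[0, 0, -0.1, 0, 0, 0, 1], [0, 0, -0.2, 0, 0, 0, 1], [0, 0, -0.3, 0, 0, 0, 1], [0, 0, -0.4, 0, 0, 0, 1], [0, -0.2, -0.4, 0, 0, 0, 1], [0, -0.4, -0.4, 0, 0, 0, 1], [0, -0.6, -0.4, 0, 0, 0, 1], [0, -0.8, -0.4, 0, 0, 0, 1], [0, -0.84, -0.4, 0, 0, 0, 1], [0, -0.84, -0.4, 0, 0, 0, 1]]]'

```text
t: 8.27
tool_pos: [0.5526, 0.222, 0.1728]
orientation: [0.997, -0.079, -0.0, -0.002]
contact_force: [0.0, -1.0, -3.5]
grip_width: 0.0177
grasp_force: 61.3
```

```bash
python3 - <<'E'
from mal import *
s=env.get_state(); c=env.capture("wrist"); save(c,"pics/w3.png"); head(s,c); go(s,[.5541,.2167,.03],-9.45); print(s["contact_force"],s["ft_torque"])
P=cloud(c,s); k=(c["range_z"]>0)&(np.hypot(P[...,0]-.5653,P[...,1]-.045)<.02)&(P[...,2]>.075); print("stud/pin z",np.percentile(P[k][:,2],[50,90,99,100]))
E
```

```text
px [289. 186.] n 5919 mean [0.596  0.2128 0.2216] z slope [0.009 0.001] circ ((598.0059204101562, 215.9960174560547), 25.96729850769043)
tool [0.5526 0.222  0.1728] yaw -9.08 move [0.012 0.028 0.714] wz 0.008
[ 2.77650831e-03 -1.00699950e+00 -3.53878347e+00] [-0.00656365  0.1005406  -0.01588802]
stud/pin z [0.08423849 0.08643763 0.08733579 0.08873935]
```

View pics/w3.png

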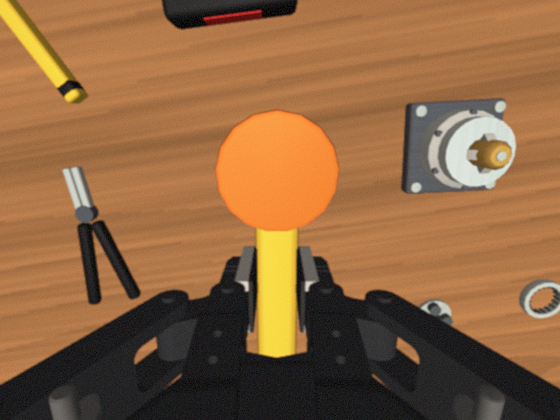

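The pin is flush: its top at (503,155) px is about 0.087 m high. The mallet is still level in the grip, so I'll set it down.

Call:
jog_arm --targets '[[[0.01, 0.02, 0.2, 0, 0, 0, 1], [0.01, 0.02, 0.4, 0, 0, 0, 1], [0.01, 0.02, 0.6, 0, 0, 0, 1], [0.01, 0.02, 0.7, 0, 0, 0, 1], [0.01, 0.02, 0.74, 0, 0, 0, 1], [0.01, 0.02, 0.77, 0, 0, 0, 1], [0.01, 0.02, 0.79, 0, 0, 0, 1], [0.01, 0.02, 0.8, 0, 0, 0, 1], [0.01, 0.02, 0.8, 0, 0, 0, 1]]]'

```text
t: 9.07
tool_pos: [0.5559, 0.2126, 0.0147]
orientation: [0.997, -0.083, 0.001, -0.0]
contact_force: [-0.1, 0.7, -3.6]
grip_width: 0.0179
grasp_force: 61.3
```

Call:
jog_arm --targets '[[[0, 0, 0.008, 0, 0, 0, 1], [0, 0, 0.015, 0, 0, 0, 1], [0, 0, 0.018, 0, 0, 0, 1], [0, 0, 0.018, 0, 0, 0, 1]]]'

```text
t: 9.4
tool_pos: [0.5552, 0.2127, 0.0108]
orientation: [0.997, -0.083, 0.001, -0.0]
contact_force: [-0.4, -0.5, 0.2]
grip_width: 0.0182
grasp_force: 61.8
```

Contact. Now I'll open and rise.

Call:
jog_arm --targets '[[[0, 0, 0, 0, 0, 0, 0.6], [0, 0, 0, 0, 0, 0, 0], [0, 0, 0, 0, 0, 0, 0], [0, 0, 0, 0, 0, 0, 0], [0, 0, 0, 0, 0, 0, 0], [0, 0, 0, 0, 0, 0, 0], [0, 0, 0, 0, 0, 0, 0], [0, 0, 0, 0, 0, 0, 0]]]'

```text
t: 10.07
tool_pos: [0.5547, 0.2124, 0.01]
orientation: [0.997, -0.083, 0.0, 0.0]
contact_force: [0.9, -0.6, 0.1]
grip_width: 0.0853
grasp_force: 0.0
```

Call:
jog_arm --targets '[[[0, 0, -0.2, 0, 0, 0, 0], [0, 0, -0.4, 0, 0, 0, 0], [0, 0, -0.6, 0, 0, 0, 0], [0, 0, -0.8, 0, 0, 0, 0], [0, 0, -1, 0, 0, 0, 0], [0, 0, -1, 0, 0, 0, 0], [0, 0, -1, 0, 0, 0, 0]]]'

```text
t: 10.65
tool_pos: [0.5563, 0.2134, 0.2131]
orientation: [0.997, -0.083, 0.003, -0.001]
contact_force: [0.3, 0.4, 0.3]
grip_width: 0.0856
grasp_force: 0.0
```

```bash
python3 - <<'E'
from h import *
from workcell import env
s=env.get_state(); c=env.capture("wrist"); P=cloud(c,s); hsv=cv2.cvtColor(c["color"],cv2.COLOR_RGB2HSV); H,S,V=[hsv[...,i].astype(int) for i in range(3)]
k=(H<14)&(S>150)&(V>120)&(P[...,2]>.05)&(P[...,2]<.07)&(np.hypot(P[...,0]-.6,P[...,1]-.21)<.05); print("head",k.sum(),np.median(P[k],0),cv2.minEnclosingCircle(P[k][:,:2].astype(np.float32)*1000))
k=(P[...,2]>.057)&(P[...,2]<.063)&(np.hypot(P[...,0]-.565,P[...,1]-.045)<.04); print("hous",k.sum(),cv2.minEnclosingCircle(P[k][:,:2].astype(np.float32)*1000))
go(s,[.6133,-.2767,.21],-9.45)
E
```

```text
head 726 [0.59735327 0.20239274 0.05957267] ((604.7588500976562, 206.72964477539062), 22.902772903442383)
hous 2038 ((565.197021484375, 44.83652114868164), 30.23063850402832)
tool [0.5563 0.2134 0.2131] yaw -9.5 move [0.685 2.37  0.013] wz -0.001
```

Call:
jog_arm --targets '[[[0.23, 0.8, 0, 0, 0, 0, 0], [0.23, 0.8, 0, 0, 0, 0, 0], [0.23, 0.8, 0, 0, 0, 0, 0], [0.23, 0.8, 0, 0, 0, 0, 0], [0.23, 0.8, 0, 0, 0, 0, 0], [0.23, 0.8, 0, 0, 0, 0, 0]]]'

```text
t: 11.2
tool_pos: [0.5726, 0.0425, 0.2074]
orientation: [0.996, -0.086, -0.002, 0.001]
contact_force: [0.2, 0.1, -0.2]
grip_width: 0.0857
grasp_force: 0.0
```

Call:
jog_arm --targets '[[[0.23, 0.8, 0, 0, 0, 0, 0], [0.23, 0.8, 0, 0, 0, 0, 0], [0.23, 0.8, 0, 0, 0, 0, 0], [0.23, 0.8, 0, 0, 0, 0, 0], [0.23, 0.8, 0, 0, 0, 0, 0], [0.23, 0.8, 0, 0, 0, 0, 0]]]'

```text
t: 11.7
tool_pos: [0.5917, -0.1204, 0.208]
orientation: [0.996, -0.085, -0.002, -0.0]
contact_force: [-0.0, 0.6, 0.0]
grip_width: 0.0854
grasp_force: 0.0
```

Call:
jog_arm --targets '[[[0.1, 0.7, 0, 0, 0, 0, 0], [0.1, 0.7, 0, 0, 0, 0, 0], [0.1, 0.7, 0, 0, 0, 0, 0], [0.1, 0.7, 0, 0, 0, 0, 0], [0.1, 0.7, 0, 0, 0, 0, 0], [0.1, 0.7, 0, 0, 0, 0, 0]]]'

```text
t: 12.2
tool_pos: [0.5894, -0.2578, 0.2088]
orientation: [0.997, -0.082, -0.001, -0.001]
contact_force: [0.3, 1.4, 0.2]
grip_width: 0.0854
grasp_force: 0.0
```

```bash
python3 - <<'E'
from h import *
from workcell import env
s=env.get_state(); c=env.capture("wrist"); save(c,"pics/w4.png"); P=cloud(c,s); hsv=cv2.cvtColor(c["color"],cv2.COLOR_RGB2HSV); H,S,V=[hsv[...,i].astype(int) for i in range(3)]
k=((H<14)|(H>170))&(S>130)&(V>80)&(P[...,2]>.025)&(P[...,2]<.045)&(np.hypot(P[...,0]-.6133,P[...,1]+.2767)<.05)
t=k&(P[...,2]>.035)
for m in (k,t): print(m.sum(),np.median(P[m],0),cv2.minEnclosingCircle(P[m][:,:2].astype(np.float32)*1000))
v,u=np.nonzero(k);print(u.mean(),v.mean()); (x,y),r=cv2.minEnclosingCircle(P[t][:,:2].astype(np.float32)*1000)
go(s,[x/1000,y/1000,.008],-9.45)
E
```

```text
1165 [ 0.61428964 -0.27626781  0.03775797] ((613.7866821289062, -276.00836181640625), 21.302047729492188)
1136 [ 0.61396733 -0.2763673   0.03778299] ((613.9144287109375, -276.11920166015625), 21.165029525756836)
292.32703862660946 158.0420600858369
tool [ 0.5894 -0.2578  0.2088] yaw -9.44 move [0.138 0.072 1.004] wz 0.0
```

View pics/w4.png

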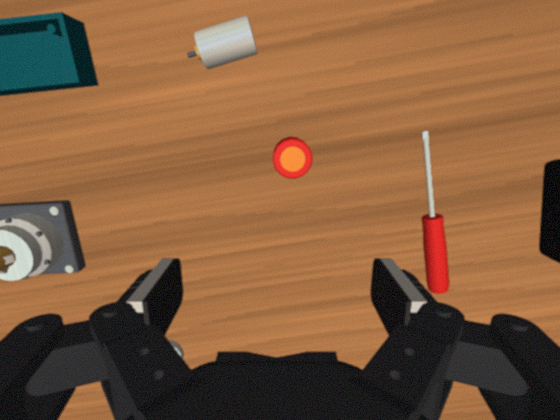

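The cap is at (293,158) px. Its circle fits r = 21 mm with the top at 0.038, which matches. Descending.

Call:
jog_arm --targets '[[[0.14, 0.072, 0, 0, 0, 0, 0], [0.14, 0.072, 0.2, 0, 0, 0, 0], [0.14, 0.072, 0.4, 0, 0, 0, 0], [0.14, 0.072, 0.6, 0, 0, 0, 0], [0.14, 0.072, 0.7, 0, 0, 0, 0], [0.14, 0.072, 0.7, 0, 0, 0, 0], [0.14, 0.072, 0.7, 0, 0, 0, 0]]]'

```text
t: 12.83
tool_pos: [0.6149, -0.2749, 0.0693]
orientation: [0.997, -0.081, -0.001, -0.001]
contact_force: [0.3, 0.0, 0.4]
grip_width: 0.0855
grasp_force: 0.0
```

```bash
python3 - <<'E'
from h import *
from workcell import env
s=env.get_state(); go(s,[.6139,-.2761,.009],-9.45); print(R.from_quat(s["orientation"]).as_matrix()[:,2])
E
```

```text
tool [ 0.6149 -0.2749  0.0693] yaw -9.26 move [-0.003  0.007  0.301] wz 0.004
[-0.00156629  0.0025499  -0.99999552]
```

Call:
jog_arm --targets '[[[0, 0.005, 0.15, 0, 0, 0, 0], [0, 0.005, 0.3, 0, 0, 0, 0], [0, 0.005, 0.3, 0, 0, 0, 0], [0, 0.005, 0.3, 0, 0, 0, 0.3], [0, 0.005, 0.3, 0, 0, 0, 0.6], [0, 0.005, 0.3, 0, 0, 0, 1], [0, 0.005, 0.3, 0, 0, 0, 1], [0, 0.005, 0.3, 0, 0, 0, 1], [0, 0.005, 0.3, 0, 0, 0, 1], [0, 0.005, 0.3, 0, 0, 0, 1]]]'

```text
t: 13.67
tool_pos: [0.623, -0.2793, 0.019]
orientation: [0.997, -0.082, 0.008, 0.001]
contact_force: [-1.7, 8.2, 42.4]
grip_width: 0.0154
grasp_force: 51.4
```

Call:
jog_arm --targets '[[[0, 0, 0, 0, 0, 0, 1], [0, 0, 0, 0, 0, 0, 1], [0, 0, -0.2, 0, 0, 0, 1], [0, 0, -0.4, 0, 0, 0, 1], [0, 0, -0.6, 0, 0, 0, 1], [0, 0, -0.7, 0, 0, 0, 1], [0, 0, -0.7, 0, 0, 0, 1], [0, 0, -0.7, 0, 0, 0, 1]]]'

```text
t: 14.33
tool_pos: [0.6159, -0.2801, 0.1533]
orientation: [0.997, -0.083, 0.003, 0.001]
contact_force: [0.2, 0.1, -1.1]
grip_width: 0.0001
grasp_force: 0.0
```

```bash
cat > cap.py <<'E'
from h import *
from workcell import env
def look(n=None):
    s=env.get_state(); c=env.capture("wrist"); P=cloud(c,s); hsv=cv2.cvtColor(c["color"],cv2.COLOR_RGB2HSV); H,S,V=[hsv[...,i].astype(int) for i in range(3)]
    M=R.from_quat(s["orientation"]).as_matrix(); T=(P-s["tool_pos"])@M
    if n: save(c,n)
    b=((H<14)|(H>170))&(S>130)&(V>80)&(c["range_z"]>0)&(np.hypot(T[...,0],T[...,1])<.03)&(T[...,2]>-.06)&(T[...,2]<.01)
    zt=np.percentile(P[b][:,2],90); b&=P[...,2]>zt-.003
    q=P[b]; A=np.c_[q[:,:2]-q[:,:2].mean(0),np.ones(len(q))]; co=np.linalg.lstsq(A,q[:,2],rcond=None)[0]
    (x,y),r=cv2.minEnclosingCircle(q[:,:2].astype(np.float32)*1000)
    print("cap",len(q),round(x,1),round(y,1),"r",round(r,1),"mean",q.mean(0).round(4),"slope",co[:2].round(3),"disc mean",P[b&(H>7)&(H<14)].mean(0).round(4))
    print("F",s["contact_force"].round(1),"t",s["t"],s["grip_width"],s["grasp_force"],"axis",M[:,2].round(4)); return s,P
E
python3 - <<'E'
from cap import *
s,_=look("pics/w5.png"); go(s,[.5653,.045,.16],-9.45)
E
```

```text
cap 6 622.5 -278.7 r 13.6 mean [ 0.6212 -0.2875  0.2043] slope [-2.167  0.374] disc mean [ 0.6212 -0.2875  0.2043]
F [ 0.2  0.1 -1.1] t 14.3333 0.00013645061859141367 0.0 axis [ 0.005  -0.0024 -1.    ]
tool [ 0.6159 -0.2801  0.1533] yaw -9.5 move [-0.517 -1.561 -0.039] wz -0.001
```

View pics/w5.png

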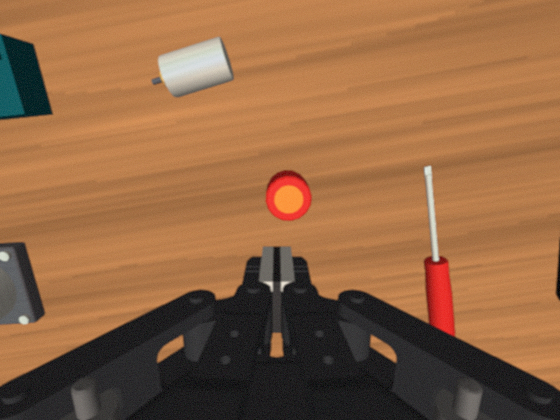

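The cap slipped out of the grip. It is still upright at (288,197) px, just ahead of the shut fingers. I'll measure where it is now.

```bash
python3 - <<'E'
from h import *
from workcell import env
for n in ("wrist","top"):
    s=env.get_state(); c=env.capture(n); P=cloud(c,s); hsv=cv2.cvtColor(c["color"],cv2.COLOR_RGB2HSV); H,S,V=[hsv[...,i].astype(int) for i in range(3)]
    k=((H<14)|(H>170))&(S>130)&(V>80)&(P[...,2]>-.01)&(P[...,2]<.06)&(np.hypot(P[...,0]-.62,P[...,1]+.277)<.06)
    q=P[k]; print(n,k.sum(),np.median(q,0),q[:,2].max())
    for lo in (0.0,.03,.035): 
        t=P[k&(P[...,2]>lo)]; print(lo,len(t),cv2.minEnclosingCircle(t[:,:2].astype(np.float32)*1000))
    A=np.c_[t[:,:2]-t[:,:2].mean(0),np.ones(len(t))]; print(np.linalg.lstsq(A,t[:,2],rcond=None)[0]); d=P[k&(H>8)&(H<14)]; print("disc",len(d),d.mean(0),cv2.minEnclosingCircle(d[:,:2].astype(np.float32)*1000))
print(s["grip_width"])
E
```

```text
wrist 5720 [ 6.26305795e-01 -2.78960274e-01 -1.05910875e-04] 0.04025102068393274
0.0 2612 ((619.9854736328125, -277.04052734375), 59.95263671875)
0.03 1167 ((612.9503173828125, -288.50579833984375), 21.357376098632812)
0.035 1111 ((612.942138671875, -288.4928894042969), 21.348989486694336)
[-0.00511631 -0.00202113  0.03742199]
disc 4495 [ 6.25386627e-01 -2.76034577e-01  6.23101298e-04] ((620.0003051757812, -277.0124816894531), 59.98871994018555)
top 331 [ 0.61203652 -0.2771494   0.00237945] 0.04689537723886901
0.0 218 ((617.4817504882812, -276.2080993652344), 58.04317092895508)
0.03 103 ((612.5504150390625, -290.4693298339844), 21.30742645263672)
0.035 75 ((612.8302001953125, -289.6957092285156), 20.965879440307617)
[0.0068453  0.01614397 0.038662  ]
disc 224 [ 0.61337285 -0.27053782  0.00347288] ((619.9259033203125, -277.06298828125), 59.380802154541016)
0.00022621455054035197
```

The cap now stands at (0.613, -0.2885). It was pushed 12 mm along the closing direction, so the fingers rode up it because the pads were centred too high. I'll regrip lower, in checked steps.

Call:
jog_arm --targets '[[[-0.01, 0.044, 0, 0, 0, 0, 0], [-0.01, 0.044, 0, 0, 0, 0, 0], [-0.01, 0.044, 0, 0, 0, 0, 0], [-0.01, 0.044, 0, 0, 0, 0, 0], [-0.01, 0.044, 0, 0, 0, 0, 0], [-0.01, 0.044, 0, 0, 0, 0, 0], [-0.01, 0.044, 0.2, 0, 0, 0, 0], [-0.01, 0.044, 0.4, 0, 0, 0, 0], [-0.01, 0.044, 0.4, 0, 0, 0, 0], [-0.01, 0.044, 0.4, 0, 0, 0, 0]]]'

```text
t: 15.32
tool_pos: [0.609, -0.2871, 0.068]
orientation: [0.997, -0.083, -0.003, -0.001]
contact_force: [-0.5, -0.2, 0.0]
grip_width: 0.0852
grasp_force: 0.0
```

```bash
python3 - <<'E'
from h import *
from workcell import env
s=env.get_state(); c=env.capture("wrist"); save(c,"pics/w6.png"); P=cloud(c,s)
k=(c["range_z"]>0)&(P[...,2]>.03)&(P[...,2]<.045)&(np.hypot(P[...,0]-.613,P[...,1]+.2885)<.03); print(k.sum(),cv2.minEnclosingCircle(P[k][:,:2].astype(np.float32)*1000),np.median(P[k],0))
go(s,[.613,-.2887,.003],-9.45); print(s["contact_force"],s["grip_width"])
E
```

```text
3225 ((612.7337646484375, -288.0683288574219), 21.699190139770508) [ 0.61469032 -0.28855098  0.03775821]
tool [ 0.609  -0.2871  0.068 ] yaw -9.48 move [0.023 0.005 0.325] wz -0.001
[-0.53980972 -0.15594485  0.04247942] 0.08515292064674279
```

View pics/w6.png

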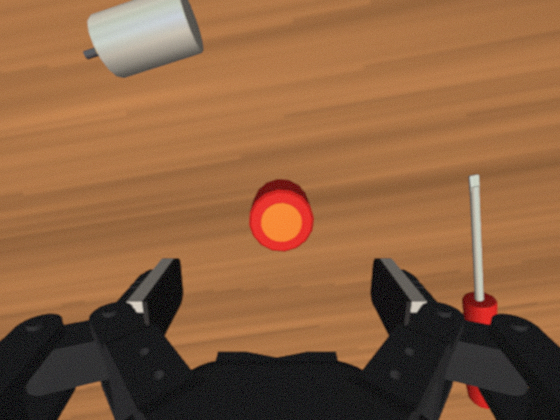

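Call:
jog_arm --targets '[[[0.015, 0.005, 0.1, 0, 0, 0, 0], [0.015, 0.005, 0.2, 0, 0, 0, 0], [0.015, 0.005, 0.28, 0, 0, 0, 0], [0.015, 0.005, 0.32, 0, 0, 0, 0], [0.015, 0.005, 0.32, 0, 0, 0, 0], [0.015, 0.005, 0.32, 0, 0, 0, 0], [0.015, 0.005, 0.32, 0, 0, 0, 0]]]'

```text
t: 15.95
tool_pos: [0.6155, -0.2901, 0.0084]
orientation: [0.997, -0.083, 0.002, 0.001]
contact_force: [-0.2, -0.7, 1.1]
grip_width: 0.0857
grasp_force: 0.0
```

Call:
jog_arm --targets '[[[0, 0, 0, 0, 0, 0, 0.2], [0, 0, 0, 0, 0, 0, 0.4], [0, 0, 0, 0, 0, 0, 0.4], [0, 0, 0, 0, 0, 0, 0.5], [0, 0, 0, 0, 0, 0, 0.55], [0, 0, 0, 0, 0, 0, 0.55], [0, 0, 0, 0, 0, 0, 0.55]]]'

```text
t: 16.53
tool_pos: [0.6139, -0.2896, 0.0069]
orientation: [0.997, -0.083, 0.0, 0.0]
contact_force: [-2.0, 0.8, 5.3]
grip_width: 0.0398
grasp_force: 56.5
```

```bash
python3 - <<'E'
from h import *
from workcell import env
s=env.get_state(); print(s["contact_force"],s["grip_width"],s["grasp_force"]); go(s,[.613,-.2887,.003])
E
```

```text
[-2.00683267  0.84982124  5.28169487] 0.03983243542645226 56.485801516100764
tool [ 0.6139 -0.2896  0.0069] yaw -9.5 move [-0.005 -0.004  0.02 ] wz None
```

Call:
jog_arm --targets '[[[0, 0, 0, 0, 0, 0, 0.55], [0, 0, -0.05, 0, 0, 0, 0.55], [0, 0, -0.15, 0, 0, 0, 0.55], [0, 0, -0.3, 0, 0, 0, 0.55], [0, 0, -0.5, 0, 0, 0, 0.55], [0, 0, -0.7, 0, 0, 0, 0.55], [0, 0, -0.75, 0, 0, 0, 0.55], [0, 0, -0.75, 0, 0, 0, 0.55]]]'

```text
t: 17.2
tool_pos: [0.6169, -0.2904, 0.1616]
orientation: [0.997, -0.083, 0.005, 0.002]
contact_force: [0.9, 1.0, -0.7]
grip_width: 0.0391
grasp_force: 56.3
```

```bash
python3 - <<'E'
from cap import *
s,_=look("pics/w7.png"); go(s,[.5653,.045,.16],-9.45)
E
```

```text
cap 5401 614.0 -292.8 r 27.0 mean [ 0.6172 -0.288   0.1925] slope [-0.012  0.008] disc mean [ 0.6153 -0.2879  0.1931]
F [ 0.9  1.  -0.7] t 17.2 0.03908839743388676 56.31447301246226 axis [ 0.009  -0.0039 -1.    ]
tool [ 0.6169 -0.2904  0.1616] yaw -9.5 move [-5.310e-01 -1.611e+00 -1.000e-03] wz -0.001
```

View pics/w7.png

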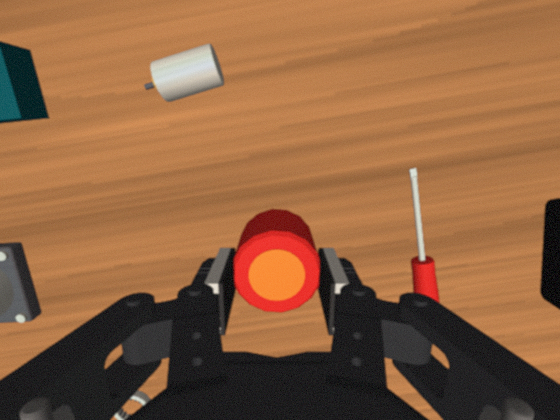

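The cap is held upright at (277,272) px, with its underside about 6.5 mm below the TCP. Carrying it to the gearbox.

Call:
jog_arm --targets '[[[-0.07, -0.2, 0, 0, 0, 0, 0.55], [-0.14, -0.4, 0, 0, 0, 0, 0.55], [-0.21, -0.6, 0, 0, 0, 0, 0.55], [-0.27, -0.8, 0, 0, 0, 0, 0.55], [-0.27, -0.8, 0, 0, 0, 0, 0.55], [-0.27, -0.8, 0, 0, 0, 0, 0.55]]]'

```text
t: 17.75
tool_pos: [0.5855, -0.1181, 0.1543]
orientation: [0.997, -0.079, -0.002, -0.001]
contact_force: [0.5, -1.3, 0.1]
grip_width: 0.0397
grasp_force: 56.4
```

Call:
jog_arm --targets '[[[-0.06, -0.2, 0, 0, 0, 0, 0.55], [-0.12, -0.4, 0, 0, 0, 0, 0.55], [-0.18, -0.6, 0, 0, 0, 0, 0.55], [-0.25, -0.7, 0, 0, 0, 0, 0.55], [-0.25, -0.8, 0, 0, 0, 0, 0.55], [-0.25, -0.8, 0, 0, 0, 0, 0.55], [-0.25, -0.8, 0, 0, 0, 0, 0.55], [-0.25, -0.8, 0, 0, 0, 0, 0.55], [-0.25, -0.8, 0, 0, 0, 0, 0.55]]]'

```text
t: 18.5
tool_pos: [0.564, 0.0405, 0.1552]
orientation: [0.996, -0.085, -0.001, 0.001]
contact_force: [0.4, -0.1, 0.1]
grip_width: 0.0396
grasp_force: 56.4
```

```bash
cat >> cap.py <<'E'
def disc(z0=None):
    # orange disc centre: contour in the image, depth from its own range
    s=env.get_state(); c=env.capture("wrist"); P=cloud(c,s); hsv=cv2.cvtColor(c["color"],cv2.COLOR_RGB2HSV); H,S,V=[hsv[...,i].astype(int) for i in range(3)]
    M=R.from_quat(s["orientation"]).as_matrix(); T=(P-s["tool_pos"])@M
    b=(H>=8)&(H<18)&(S>150)&(V>150)&(np.hypot(T[...,0],T[...,1])<.03)&(T[...,2]>-.05)&(T[...,2]<-.015)
    n,L,st,ce=cv2.connectedComponentsWithStats(b.astype(np.uint8)); i=1+np.argmax(st[1:,4]); k=L==i
    q=P[k]; A=np.c_[q[:,:2]-q[:,:2].mean(0),np.ones(len(q))]; co=np.linalg.lstsq(A,q[:,2],rcond=None)[0]
    print("disc",k.sum(),ce[i].round(1),"mean",q.mean(0).round(4),"circ",cv2.minEnclosingCircle(q[:,:2].astype(np.float32)*1000),"slope",co[:2].round(3),"in tool",T[k].mean(0).round(4))
    print("F",s["contact_force"].round(1),"t",s["t"],s["grip_width"],s["grasp_force"],"axis",M[:,2].round(4),"ring",[])
    return s
E
python3 - <<'E'
from cap import *
s=disc(); go(s,[.5653,.045,.11],-9.45)
E
```

```text
disc 2284 [276.4 274.6] mean [0.5634 0.0431 0.1865] circ ((562.932861328125, 43.128883361816406), 13.493206977844238) slope [-0.001 -0.006] in tool [-0.001  -0.0024 -0.0313]
F [ 0.4 -0.1  0.1] t 18.5 0.03958965906071541 56.39089062809944 axis [-0.0013 -0.0012 -1.    ] ring []
tool [0.564  0.0405 0.1552] yaw -9.71 move [ 0.003 -0.024  0.226] wz -0.006
```

Call:
jog_arm --targets '[[[0.006, -0.011, 0.1, 0, 0, 0, 0.55], [0.006, -0.011, 0.2, 0, 0, 0, 0.55], [0.006, -0.011, 0.27, 0, 0, 0, 0.55], [0.006, -0.011, 0.27, 0, 0, 0, 0.55], [0.006, -0.011, 0.27, 0, 0, 0, 0.55], [0.006, -0.011, 0.27, 0, 0, 0, 0.55], [0.006, -0.011, 0.27, 0, 0, 0, 0.55]]]'

```text
t: 19.13
tool_pos: [0.5666, 0.0451, 0.1033]
orientation: [0.997, -0.083, 0.001, -0.0]
contact_force: [1.0, -0.1, -1.0]
grip_width: 0.0395
grasp_force: 56.4
```

```bash
python3 - <<'E'
from cap import *
s=disc(); go(s,[.5655,.0425,.08],-9.45)
E
```

```text
disc 2282 [276.4 274.7] mean [0.5659 0.0476 0.1345] circ ((565.2734985351562, 47.42591094970703), 13.79455852508545) slope [ 0.007 -0.001] in tool [-0.0011 -0.0024 -0.0313]
F [ 1.  -0.1 -1. ] t 19.1333 0.03950268100135012 56.37954290024936 axis [ 0.0024 -0.     -1.    ] ring []
tool [0.5666 0.0451 0.1033] yaw -9.53 move [-0.004  0.014  0.116] wz -0.002
```

Call:
jog_arm --targets '[[[-0.004, 0.014, 0, 0, 0, 0, 0.55], [-0.004, 0.014, 0, 0, 0, 0, 0.55], [-0.004, 0.014, 0.03, 0, 0, 0, 0.55], [-0.004, 0.014, 0.05, 0, 0, 0, 0.55], [-0.004, 0.014, 0.07, 0, 0, 0, 0.55], [-0.004, 0.014, 0.08, 0, 0, 0, 0.55], [-0.004, 0.014, 0.08, 0, 0, 0, 0.55], [-0.004, 0.014, 0.08, 0, 0, 0, 0.55]]]'

```text
t: 19.85
tool_pos: [0.5641, 0.0427, 0.0857]
orientation: [0.997, -0.083, -0.0, 0.0]
contact_force: [-0.2, -0.2, -1.6]
grip_width: 0.0398
grasp_force: 56.4
```

```bash
python3 - <<'E'
from cap import *
s=disc(); go(s,[.5655,.0425,.0667],-9.45)
E
```

```text
disc 2285 [276.4 274.6] mean [0.5635 0.0453 0.117 ] circ ((562.8970336914062, 45.725921630859375), 13.719106674194336) slope [ 0.006 -0.001] in tool [-0.001  -0.0024 -0.0313]
F [-0.2 -0.2 -1.6] t 19.85 0.03975634286160494 56.37928733602166 axis [-5.e-04 -1.e-04 -1.e+00] ring []
tool [0.5641 0.0427 0.0857] yaw -9.49 move [ 0.007 -0.     0.095] wz -0.001
```

Call:
jog_arm --targets '[[[0.006, 0, 0.01, 0, 0, 0, 0.55], [0.006, 0, 0.025, 0, 0, 0, 0.55], [0.006, 0, 0.04, 0, 0, 0, 0.55], [0.006, 0, 0.055, 0, 0, 0, 0.55], [0.006, 0, 0.07, 0, 0, 0, 0.55], [0.006, 0, 0.085, 0, 0, 0, 0.55], [0.006, 0, 0.1, 0, 0, 0, 0.55], [0.006, 0, 0.1, 0, 0, 0, 0.55], [0.006, 0, 0.1, 0, 0, 0, 0.55]]]'

```text
t: 20.65
tool_pos: [0.5653, 0.0424, 0.0668]
orientation: [0.997, -0.083, -0.0, 0.0]
contact_force: [-2.4, -0.4, 8.6]
grip_width: 0.0397
grasp_force: 57.5
```

```bash
python3 - <<'E'
from cap import *
s=disc(); go(s,[.5655,.0425,.0667],-9.45)
E
```

```text
disc 2288 [276.4 274.7] mean [0.5646 0.045  0.0982] circ ((564.314697265625, 44.960968017578125), 13.598977088928223) slope [ 0.002 -0.   ] in tool [-0.0011 -0.0025 -0.0314]
F [-2.4 -0.4  8.6] t 20.65 0.03967423626778462 57.52183539792895 axis [-5.e-04 -8.e-04 -1.e+00] ring []
tool [0.5653 0.0424 0.0668] yaw -9.5 move [ 0.001 -0.001  0.   ] wz -0.001
```

Call:
jog_arm --targets '[[[0, 0, 0.01, 0, 0, 0, 0.55], [0, 0, 0.02, 0, 0, 0, 0.55], [0, 0, 0.02, 0, 0, 0, 0.55], [0, 0, 0.02, 0, 0, 0, 0.55], [0, 0, 0.02, 0, 0, 0, 0.55], [0, 0, 0.02, 0, 0, 0, 0.55]]]'

```text
t: 21.2
tool_pos: [0.5655, 0.0423, 0.0666]
orientation: [0.997, -0.083, -0.0, 0.001]
contact_force: [-11.6, -3.0, 32.3]
grip_width: 0.0395
grasp_force: 60.1
```

```bash
python3 - <<'E'
from cap import *
s=disc(); go(s,[.5655,.0425,.0667],-9.45)
c=env.capture("top"); P=cloud(c)
k=(np.hypot(P[...,0]-.604,P[...,1]-.207)<.015)&(c["range_z"]>0); print("mallet top",np.median(P[k],0))
E
```

```text
disc 2288 [276.5 275. ] mean [0.5648 0.045  0.0982] circ ((564.228515625, 45.264312744140625), 13.53232479095459) slope [ 0.001 -0.002] in tool [-0.0011 -0.0024 -0.0315]
F [-11.6  -3.   32.3] t 21.2 0.03947682533530796 60.05677490495145 axis [-2.0e-04 -2.5e-03 -1.0e+00] ring []
tool [0.5655 0.0423 0.0666] yaw -9.53 move [ 0.    -0.001 -0.   ] wz -0.002
mallet top [0.6037483  0.20652044 0.05888795]
```

The cap hit a hard stop: its top is at 0.098, so it is home. I'll ease the push a little, then hand in.

Call:
jog_arm --targets '[[[0, 0, -0.008, 0, 0, 0, 0.55], [0, 0, -0.008, 0, 0, 0, 0.55], [0, 0, -0.008, 0, 0, 0, 0.55], [0, 0, -0.008, 0, 0, 0, 0.55]]]'

```text
t: 21.63
tool_pos: [0.5654, 0.0423, 0.0667]
orientation: [0.997, -0.083, -0.0, 0.001]
contact_force: [-8.0, -0.5, 22.9]
grip_width: 0.0395
grasp_force: 59.0
```

```bash
python3 - <<'E'
from cap import *
s=disc(); F=s["contact_force"][2]
if 12<F<35: print(env.sign_off())
E
```

```text
disc 2287 [276.5 274.9] mean [0.5647 0.045  0.0981] circ ((564.1257934570312, 45.26508331298828), 13.614465713500977) slope [ 0.005 -0.002] in tool [-0.0011 -0.0024 -0.0315]
F [-8.  -0.5 22.9] t 21.6333 0.03945354171609766 59.04569850303233 axis [-3.0e-04 -1.8e-03 -1.0e+00] ring []
the job is handed in; nothing more can be done
None
```

I handed the job in at 21.6 s (no verdict came back): the pin is down to its stop, the mallet is back on the bench clear of the gearbox, and the cap is fully home with the gripper still pressing it at about 23 N, after one slipped first grasp that moved it 12 mm.

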